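Set the bend-test fixture to its long span

TASK

Open the bend-test fixture up to its long span: pull the quick-release pin, slide the movable roller support out until its hole meets the far hole underneath, and push the pin back in through both until its shoulder sits fully down on the slide, then let go. The far hole is hidden under the slide and its place is known only roughly, so feel for it with a light touch and do not force the pin; leave everything else on the bench where it is.

Things in the scene. Friction and masses are not known exactly. Their poses are not given: they have to be found in the camera images.
- fixture: bend-test fixture clamped to the bench: dark steel base 330 x 96 mm, two aluminium guide cheeks along it (top strips 52 mm above the bench, 44 mm apart), a fixed roller support at one end (y = -105 mm) and a sliding one (roller tops 105 mm up). Origin: on the bench, under the hole where the pin starts; z up; y along the guide, pointing outwards (the way the slide opens).
- near_hole (a point): upper rim centre of the near hole, in the steel floor under the slide: floor top 34 mm above the bench, flat, 8 mm thick, 14 mm free below it. The far hole (both 11.2 mm wide) is on the same line, 48 to 72 mm further out along the fixture's y, in a floor piece clamped by hand, so its place differs each time; the slide always covers it.
- slide (a joint): travel of the movable roller support along the fixture's +y, in m: 0 = pinned at the near hole as at the start; stops at -0.003 and 0.085. About 4 N of friction; stays where it is left. With its hole over the far hole it reads 0.048 to 0.072.
- slide_hole (a point): upper rim centre of the slide's own pin hole (11.2 mm, straight through the 12 mm thick slide bar); moves with the slide, always 46.5 mm above the bench. The bar is 48 mm wide and reaches 45 mm inwards and 130 mm outwards of this hole; its underside is 0.5 mm above the floor. Its roller block stands 105 mm further out.
- pin: quick-release pin, about 110 g. Origin: on its axis at the underside of the shoulder (20 mm across, 5 mm high); z up to the handle. 12 mm neck, then a T-handle bar 46 mm long (pin's x), 12 mm wide (pin's y), 12 mm high, centred 30 mm above the origin; small fixed button on top, to 41 mm. Fully home the shoulder rests on the slide: origin 46.5 mm above the bench. It can turn in its hole.
- pin_tip (a point): lower end of the pin, 29 mm below its origin. Shank 10 mm across, last 1 mm tapering to 8.8 mm. Two spring balls 6 mm above the tip stand 1.7 mm proud: about 12 N to draw them up into the floor's hole or push them into the slide's hole from above, 2 to 4 N inside a hole. Tip clears the floor when the pin is 17 mm up, leaves the slide 29 mm up. Over 50 N between pin and fixture is forcing it.
- bar_a: loose aluminium test bar 150 x 10 x 6 mm, lying flat in front of the fixture; bystander
- bar_b: a second such test bar; bystander
- caliper: loose caliper, 225 mm long, 13 mm high, lying behind the fixture; bystander
- nose: loose steel loading nose, block 30 x 50 x 22 mm with an upright 20 mm stud, 67 mm high in all, standing behind the fixture; bystander
- tin: round steel tin, 71 mm across, 38 mm high; bystander
- flask: steel drinking flask, 72 mm across, 222 mm high; bystander
- driver: screwdriver lying on the bench; bystander
Not all that is in view belongs to the job. What is shaped like the pin but orange or yellow is not meant.

How it is judged:
By the outcome, as a careful person would: the job done as asked, in the order asked, and still so for the second after the job is handed in, with the robot touching nothing.
It also fails if it takes over 67 s, if anything falls off the work surface, if the arm or the gripper's body presses on something with over 40 N, if the wrist force passes 120 N, or if a joint passes its speed limit or range.

ROBOT

A 6-joint arm with a two-finger parallel gripper is mounted at the origin on the work surface. World frame = base frame: x ahead of the robot, y to its left, z up, the work surface at z = 0. Lengths are in m, angles in rad, forces in N, time in s.
With the tool pointing down it reaches from about 0.275 to 0.975 m from the base axis. Payload 8.4 kg.
Tool frame: the origin (TCP) lies between the finger pads; the fingertips stand 8 mm ahead of it and the grasp point (between the pads) lies 11 mm behind it; z points along the fingers, y is the line along which they close (so a half turn about z gives the same grasp; the last joint's range is limited). The gripper opens to 92 mm and grips with 3 to 60 N. Pads are 20 mm wide; open, the fingers measure 128 mm over their backs; the gripper's body (75 mm by 189 mm) begins 69 mm behind the grasp point.
Start: joints at [1.344, 0.353, 1.633, -0, 1.155, -0.002], TCP at [0.139, 0.609, 0.223] pointing down, gripper open.
Joint ranges: [-2.63, 2.63], [-0.92, 2.1], [0.06, 2.66], [-1.3, 4.44], [0, 2.69], [-3.02, 3.02]. Speed limits (rad/s): [2.22, 2.22, 2.79, 3.14, 3.14, 3.14].

INTERFACE

Orientations are given as a unit quaternion [x, y, z, w].
In Python, from workcell import sensors, get_image, camera_info, order gives the robot as it stands.
- The arm moves only by the tool jog_arm, never from a script. Its argument "targets" is a list of rows, each an object of numbers: "jaw": the opening, from 0 (shut) to 1 (fully open); "x", "y", "z": the shift along the world's x, y, z in units of 40 mm (1.0 is 40 mm); "yaw": the turn about the world's z in units of 5 degrees (1.0 is 5 degrees). In form: [{"jaw": .., "x": .., "y": .., "z": .., "yaw": ..}, ...]. A call has 1 to 20 rows; each row shifts and turns the commanded pose from where the row before left it; what a row does not reach is not made up. A row lasts 1/12 s, in which the tool goes at most 41.7 mm and 7.16 degrees, less where a joint would pass 70% of its speed; a pose out of reach is approached as far as the arm can. A call is refused whole if a number of a shift passes 1 or a number of a turn 1, either way. A call with a gripper value outside its range is refused whole. The fingers move at their own pace and stop on an object; "force" is the grip in N (left out, the last holds). Time passes only in rows, so rows that do not move let the fingers close. It gives the time, the measured TCP pose, the force, the opening and the grip force at its end, in the units of the state.
- sensors.get_state(): the state, without advancing time (a new reading comes with each control period).
- get_image(name): name is "scene" or "top" or "wrist"; returns the picture (480x640x3 uint8, red, green, blue); there is no depth.
- camera_info(name): a dict with "intrinsics" (3x3 intrinsics, pixels), "eye" and "orientation" of the camera in the world. Camera axes: x right, y down, z forward; pixel columns grow to the right and rows downward; lengths in m; the calibration is good to about 2 mm. The wrist camera is an equidistant fisheye: a pixel r from the principal point sees the ray r / f radians off the axis. A picture is of the moment at which its call begins: read the wrist's pose just before it. camera_info takes no time and is no camera call; for the wrist camera it gives the pose at the moment of the call.
- order.finish_job(): hands the job in; it is judged then, once.
The state is a dict: "time_s": time; "q": joint angles; "joint_vel": joint speeds; "joint_torque": joint torques, N m; "eef_pos": TCP position; "tool_rot": TCP orientation; "wrist_force": force on the tool from outside, world axes, zero at the start; "torque": the same for the moment, N m; "width": finger opening in m; "gripper_force": force on a finger pad.
Only numpy, scipy, OpenCV 4.12 (cv2) and the standard library are available. Lean on these libraries where they do the work, as an engineer would, in place of code of your own. Each camera call takes 0.05 s, during which the arm holds its last target. There are 200 camera calls.

## Working session

There is one attempt and no reset: what is moved stays moved. The work goes in short steps, Python scripts to look and compute and a tool call to move; the robot and the scene stay as the last step left them, time stands still between calls to the robot, and variables do not carry over. Pictures are saved under pics/ and viewed, at most 10 in all, crops included, and the job is handed in when it is done.

Besides the shell and the picture viewer there is one more tool, called after "Call:" by a JSON object that holds its "fn" and its "kwargs", one argument or row to a line. jog_arm: Moves the arm, as the interface text tells. Its arguments: {"type":"object","properties":{"targets":{"type":"array","items":{"type":"object","properties":{"jaw":{"type":"number"},"x":{"type":"number"},"y":{"type":"number"},"z":{"type":"number"},"yaw":{"type":"number"}}}},"force":{"type":"number"}},"required":["targets"]}

```bash
mkdir -p pics; ls
python3 - <<'E'
from workcell import sensors,get_image,camera_info
import cv2
for n in ("scene","top"):
    cv2.imwrite(f"pics/{n}0.png",get_image(n)[:,:,::-1]); print(camera_info(n))
s=sensors.get_state(); print(s)
E
```

```text
pics
{'intrinsics': array([[500.13054464,   0.        , 320.89322689],
       [  0.        , 500.13054464, 238.66660388],
       [  0.        ,   0.        ,   1.        ]]), 'eye': array([0.99481296, 0.79115127, 0.74882491]), 'orientation': array([ 0.22362794,  0.86715031, -0.42891917, -0.11861383])}
{'intrinsics': array([[470.38729366,   0.        , 320.42887621],
       [  0.        , 470.38729366, 237.04390409],
       [  0.        ,   0.        ,   1.        ]]), 'eye': array([ 0.25943063, -0.0084651 ,  1.43725827]), 'orientation': array([ 0.72007526, -0.6859261 ,  0.07374263, -0.07455891])}
{'time_s': 0.1, 'q': array([ 1.34360852e+00,  3.53545090e-01,  1.63409221e+00,  2.65284982e-05,
        1.15518493e+00, -2.43957303e-03]), 'joint_vel': array([-0.00254547, -0.00145585, -0.0010238 , -0.00123834, -0.00151147,
        0.0003728 ]), 'joint_torque': array([-1.56451770e-03, -5.94906306e+01, -3.34933841e+01,  6.97399769e-02,
        1.83356943e-02, -7.20718231e-05]), 'eef_pos': array([0.13920248, 0.6088392 , 0.22194598]), 'tool_rot': array([ 1.12143063e-01,  9.93691881e-01, -6.09351133e-04, -8.24830645e-05]), 'wrist_force': array([ 0.5524348 ,  0.51635461, -0.88952676]), 'torque': array([ 0.02923557, -0.03070287, -0.00053197]), 'gripper_force': 0.0, 'width': 0.09168210051846529}
```

View pics/scene0.png

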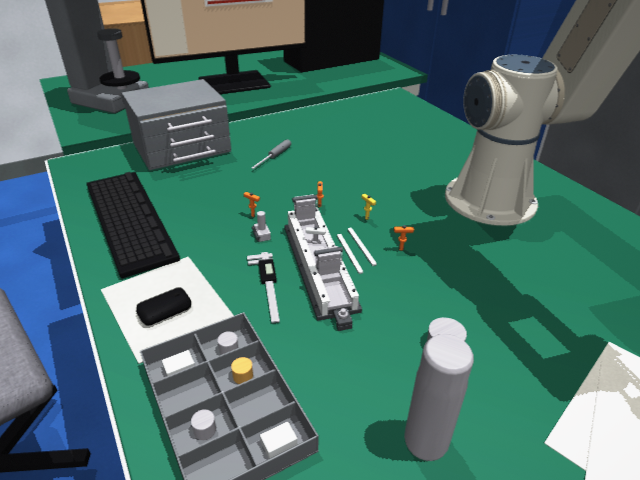

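View pics/top0.png

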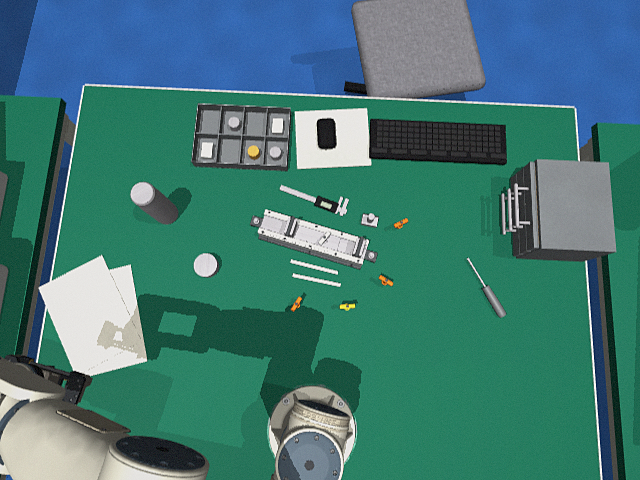

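The fixture is at scene (322,262) and top (312,238). The T-shaped candidates are grey at scene (315,235) / top (324,239), orange at top (400,223), (386,281) and (297,303), and yellow at top (347,306). Only the grey one is in the fixture and not orange or yellow, so I take it as the pin. I'll confirm it in an enlarged crop.

Run:
```python
import cv2,numpy as np
a=cv2.imread("pics/scene0.png")[185:335,270:380]; b=cv2.imread("pics/top0.png")[195:275,240:390]
a=cv2.resize(a,None,fx=3.9,fy=3.9,interpolation=cv2.INTER_CUBIC)
cv2.imwrite("pics/c_scene.png",a)
cv2.imwrite("pics/c_top.png",cv2.resize(b,None,fx=5.3,fy=5.3,interpolation=cv2.INTER_CUBIC))
```

```text
(no output)
```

View pics/c_top.png

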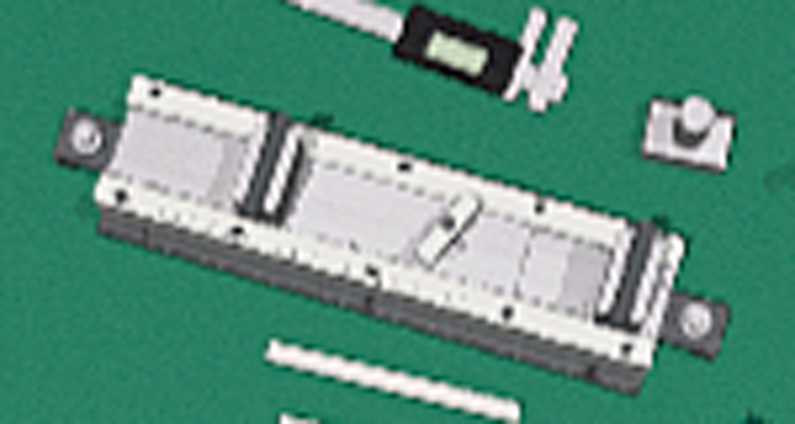

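View pics/c_scene.png

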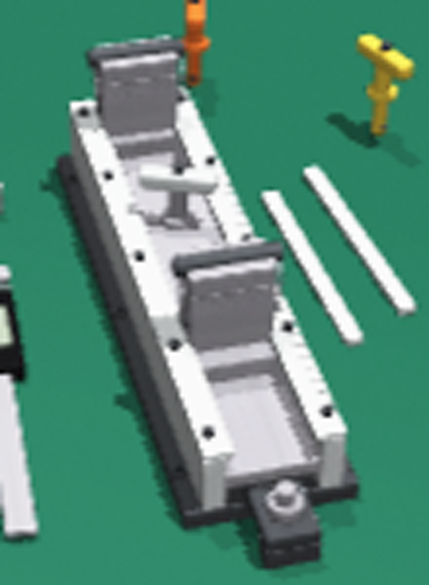

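The crops show the grey T-handle pin standing in the slide. In the top view its handle centre is about (324.4,238), the button (324.5,237), and the handle ends (319.2,243.1) and (329.6,233.3). The bar's inward end shows about 45 mm right of the pin, so the slide opens to the left in the top image (towards the robot's +y).

Next I measure by masks and rays, plus a wrist view for refinement.

```bash
cat > h.py <<'E'
import numpy as np,cv2
from scipy.spatial.transform import Rotation as R
def ray(ci,uv,fish=False):
    K=ci["intrinsics"]; d=np.array([(uv[0]-K[0,2])/K[0,0],(uv[1]-K[1,2])/K[1,1]])
    if fish:
        r=np.hypot(*d); v=np.array([*(d/max(r,1e-9)*np.sin(r)),np.cos(r)])
    else: v=np.array([*d,1.])
    return np.array(ci["eye"]),R.from_quat(ci["orientation"]).apply(v)
def onz(ci,uv,z,fish=False):
    e,d=ray(ci,uv,fish); return e+d*(z-e[2])/d[2]
def proj_fish(ci,P):
    K=ci["intrinsics"]; v=R.from_quat(ci["orientation"]).inv().apply(np.array(P)-ci["eye"])
    t=np.arctan2(np.hypot(v[0],v[1]),v[2]); n=v[:2]/np.hypot(v[0],v[1])*t
    return n*K[0,0]+K[:2,2]
E
python3 - <<'E'
from h import *
from workcell import *
ci=camera_info("top")
f=lambda x,y:(240+x/5.3-.4,195+y/5.3-.4)
P=lambda x,y,z:onz(ci,f(x,y),z)
c=[P(133,78,.052),P(683,235,.052),P(97,203,.052),P(650,362,.052)]
for p in c: print(p.round(4))
for a,b in((0,1),(2,3)): d=c[a]-c[b]; print("axis",np.degrees(np.arctan2(d[1],d[0])),np.hypot(*d[:2]))
b=P(448,222,.0875); h1=P(420,255,.0825);h2=P(475,203,.0825)
print("button",b,"handle mid",(h1+h2)/2,"len",np.linalg.norm(h1-h2),"ang",np.degrees(np.arctan2(*(h2-h1)[1::-1])))
cs=camera_info("scene"); g=lambda x,y:(270+x/3.9-.4,185+y/3.9-.4)
q1=onz(cs,g(143,172),.0765);q2=onz(cs,g(214,183),.0765); print("scene handle",(q1+q2)/2,np.linalg.norm(q1-q2),np.degrees(np.arctan2(*(q2-q1)[1::-1])))
# two ray check on handle centre
e1,d1=ray(ci,f(447,228));e2,d2=ray(cs,g(178,177))
s=np.linalg.lstsq(np.c_[d1,-d2],e2-e1,rcond=None)[0];print("tri",e1+d1*s[0],e2+d2*s[1])
w=camera_info("wrist");print(w);print(proj_fish(w,b))
cv2.imwrite("pics/w0.png",get_image("wrist")[:,:,::-1])
E
```

```text
[0.6327 0.1742 0.052 ]
[ 0.556  -0.1444  0.052 ]
[0.5583 0.1893 0.052 ]
[ 0.4822 -0.1278  0.052 ]
axis 76.4546592952601 0.32764728875395777
axis 76.51097161352168 0.32604678906152196
button [ 0.54936391 -0.01065551  0.0875    ] handle mid [ 0.54648712 -0.01060415  0.0825    ] len 0.04253699393450291 ang -43.24137534743025
scene handle [ 0.54757799 -0.01204544  0.0765    ] 0.042746152597134025 137.0304821525506
tri [ 0.54797706 -0.01027335  0.07792336] [ 0.54857595 -0.01071346  0.07805107]
{'intrinsics': array([[371.64829954,   0.        , 317.06704265],
       [  0.        , 371.64829954, 235.07199068],
       [  0.        ,   0.        ,   1.        ]]), 'eye': array([0.05899413, 0.62844424, 0.3847069 ]), 'orientation': array([0.77344283, 0.61606015, 0.0923716 , 0.11714765])}
[ 53.87950475 494.55904789]
```

Call:
{"fn": "jog_arm", "kwargs": {
  "targets": [
    {"x": 0.5,"y": -0.75,"yaw": -0.3},
    {"x": 0.5,"y": -0.75,"yaw": -0.3},
    {"x": 0.5,"y": -0.75,"yaw": -0.3},
    {"x": 0.5,"y": -0.75,"yaw": -0.3},
    {"x": 0.5,"y": -0.75,"yaw": -0.3},
    {"x": 0.5,"y": -0.75,"yaw": -0.3},
    {"x": 0.5,"y": -0.75,"yaw": -0.3},
    {"x": 0.5,"y": -0.75,"yaw": -0.3},
    {"x": 0.5,"y": -0.75,"yaw": -0.3},
    {"x": 0.5,"y": -0.75,"yaw": -0.3},
    {"x": 0.5,"y": -0.75,"yaw": -0.3},
    {"x": 0.5,"y": -0.75,"yaw": -0.3},
    {"x": 0.5,"y": -0.75,"yaw": -0.3},
    {"x": 0.5,"y": -0.75,"yaw": -0.3},
    {"x": 0.5,"y": -0.75,"yaw": -0.3},
    {"x": 0.5,"y": -0.75,"yaw": -0.3},
    {"x": 0.5,"y": -0.75,"yaw": -0.3},
    {"x": 0.5,"y": -0.75,"yaw": -0.3},
    {"x": 0.5,"y": -0.75,"yaw": -0.3},
    {"x": 0.5,"y": -0.75,"yaw": -0.3}
  ]
}}

```text
schema error: expected keys jaw, x, y, z, yaw
```

Call:
{"fn": "jog_arm", "kwargs": {
  "targets": [
    {"x": 0.2,"y": -0.45},
    {"z": -0.5},
    {"z": -0.5},
    {},
    {},
    {}
  ]
}}

```text
schema error: expected keys jaw, x, y, z, yaw
```

Run:
```python
from h import *
from workcell import *
s=sensors.get_state();w=camera_info("wrist");im=get_image("wrist")[:,:,::-1]
x=R.from_quat(s["tool_rot"]).as_matrix();print(s["time_s"],s["eef_pos"],"tooly",np.degrees(np.arctan2(x[1,1],x[0,1])),s["wrist_force"])
p=proj_fish(w,[.548,-.0107,.0825]);print(p)
cv2.imwrite("pics/w1.png",im);u,v=np.clip(p.astype(int),[110,90],[530,390])
print(u-110,v-90)
cv2.imwrite("pics/w1c.png",cv2.resize(im[v-90:v+90,u-110:u+110],None,fx=3.3,fy=3.3,interpolation=cv2.INTER_CUBIC))
```

```text
0.15 [0.13923831 0.60893296 0.2220426 ] tooly 77.12009800191808 [0.39838648 0.52776353 0.0100748 ]
[ 54.47346352 492.35416674]
0 300
```

View pics/w1c.png

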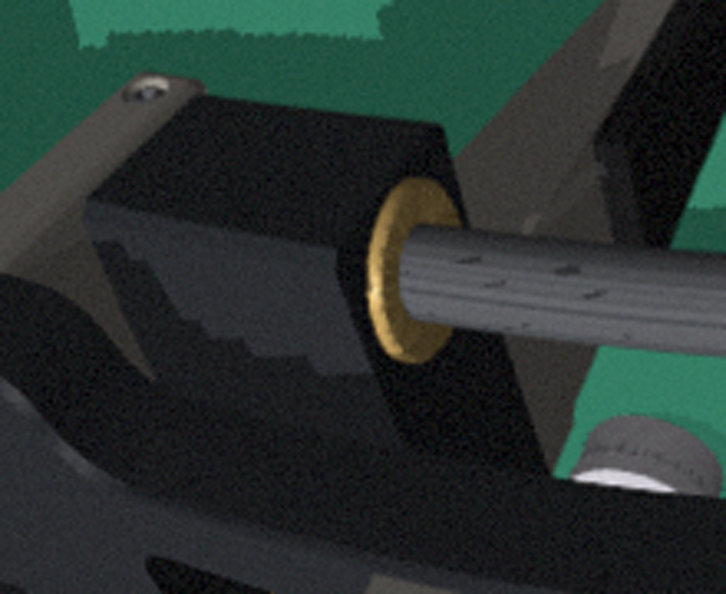

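That crop shows only the gripper linkage: the moves were refused because every row needs all five keys. I've used 5 views. Resending the move with full rows.

Call:
{"fn": "jog_arm", "kwargs": {
  "targets": [
    {"jaw": 1,"x": 0.5,"y": -0.75,"z": 0,"yaw": -0.3},
    {"jaw": 1,"x": 0.5,"y": -0.75,"z": 0,"yaw": -0.3},
    {"jaw": 1,"x": 0.5,"y": -0.75,"z": 0,"yaw": -0.3},
    {"jaw": 1,"x": 0.5,"y": -0.75,"z": 0,"yaw": -0.3},
    {"jaw": 1,"x": 0.5,"y": -0.75,"z": 0,"yaw": -0.3},
    {"jaw": 1,"x": 0.5,"y": -0.75,"z": 0,"yaw": -0.3},
    {"jaw": 1,"x": 0.5,"y": -0.75,"z": 0,"yaw": -0.3},
    {"jaw": 1,"x": 0.5,"y": -0.75,"z": 0,"yaw": -0.3},
    {"jaw": 1,"x": 0.5,"y": -0.75,"z": 0,"yaw": -0.3},
    {"jaw": 1,"x": 0.5,"y": -0.75,"z": 0,"yaw": -0.3},
    {"jaw": 1,"x": 0.5,"y": -0.75,"z": 0,"yaw": -0.3},
    {"jaw": 1,"x": 0.5,"y": -0.75,"z": 0,"yaw": -0.3},
    {"jaw": 1,"x": 0.5,"y": -0.75,"z": 0,"yaw": -0.3},
    {"jaw": 1,"x": 0.5,"y": -0.75,"z": 0,"yaw": -0.3},
    {"jaw": 1,"x": 0.5,"y": -0.75,"z": 0,"yaw": -0.3},
    {"jaw": 1,"x": 0.5,"y": -0.75,"z": 0,"yaw": -0.3},
    {"jaw": 1,"x": 0.5,"y": -0.75,"z": 0,"yaw": -0.3},
    {"jaw": 1,"x": 0.5,"y": -0.75,"z": 0,"yaw": -0.3},
    {"jaw": 1,"x": 0.5,"y": -0.75,"z": 0,"yaw": -0.3},
    {"jaw": 1,"x": 0.5,"y": -0.75,"z": 0,"yaw": -0.3}
  ]
}}

```text
time_s: 1.87
eef_pos: [0.54, 0.0075, 0.2226]
tool_rot: [0.366, 0.931, 0.0, -0.0]
wrist_force: [1.1, 0.3, -0.1]
width: 0.092
gripper_force: 0.0
```

Call:
{"fn": "jog_arm", "kwargs": {
  "targets": [
    {"jaw": 1,"x": 0.2,"y": -0.45,"z": 0,"yaw": 0},
    {"jaw": 1,"x": 0,"y": 0,"z": -0.5,"yaw": 0},
    {"jaw": 1,"x": 0,"y": 0,"z": -0.5,"yaw": 0},
    {"jaw": 1,"x": 0,"y": 0,"z": 0,"yaw": 0},
    {"jaw": 1,"x": 0,"y": 0,"z": 0,"yaw": 0},
    {"jaw": 1,"x": 0,"y": 0,"z": 0,"yaw": 0}
  ]
}}

```text
time_s: 2.37
eef_pos: [0.5476, -0.0085, 0.1833]
tool_rot: [0.365, 0.931, 0.0, 0.0]
wrist_force: [0.0, -0.4, -0.7]
width: 0.0917
gripper_force: 0.0
```

Run:
```python
from h import *
from workcell import *
s=sensors.get_state();w=camera_info("wrist");im=get_image("wrist")[:,:,::-1]
x=R.from_quat(s["tool_rot"]).as_matrix();print(s["time_s"],s["eef_pos"],"tooly",np.degrees(np.arctan2(x[1,1],x[0,1])),s["wrist_force"])
p=proj_fish(w,[.548,-.0107,.0825]);print(p)
np.save("w1.npy",np.r_[w["eye"],w["orientation"]])
cv2.imwrite("pics/w1.png",im);u,v=np.clip(p.astype(int),[110,90],[530,390])
print(u-110,v-90)
cv2.imwrite("pics/w1d.png",cv2.resize(im[v-90:v+90,u-110:u+110],None,fx=3.3,fy=3.3,interpolation=cv2.INTER_CUBIC))
```

```text
2.3667 [ 0.54760248 -0.00850658  0.18332934] tooly 47.13606179404927 [ 0.02392395 -0.44826949 -0.65063782]
[313.43384452 239.62801661]
203 149
```

View pics/w1d.png

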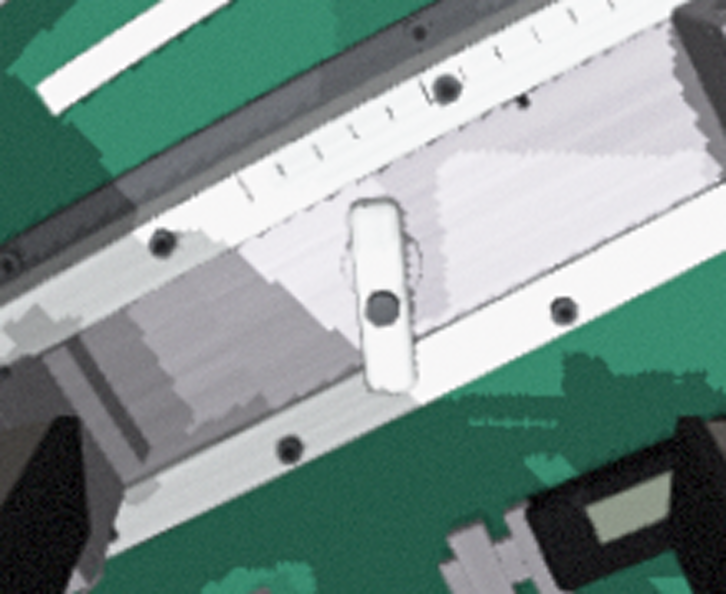

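The wrist crop (offset 203,149, scale 3.3) shows the grey handle upright, with its ends at (375,202) and (391,390) and the button at (383,307). The bar runs about 4–5° off the image vertical. I'll turn this into positions.

Run:
```python
from h import *
from workcell import *
a=np.load("w1.npy");w=camera_info("wrist");w["eye"]=a[:3];w["orientation"]=a[3:]
P=lambda x,y,z:onz(w,(203+x/3.3-.35,149+y/3.3-.35),z,True)
h1,h2=P(375,201,.0825),P(391,391,.0825);d=h2-h1
print("mid",(h1+h2)/2,"len",np.linalg.norm(d),"ang",np.degrees(np.arctan2(d[1],d[0])));print("button",P(383,307,.0875))
d=P(564,310,.052)-P(290,449,.052);print("cheek ang",np.degrees(np.arctan2(d[1],d[0])))
d=P(446,88,.052)-P(162,242,.052);print("cheek2 ang",np.degrees(np.arctan2(d[1],d[0])))
A,B=P(446,88,.052),P(564,310,.052);print(A,B,P(290,449,.052),P(162,242,.052))
```

```text
mid [ 0.55038478 -0.00748467  0.0825    ] len 0.04525428408036311 ang -38.25438452758113
button [ 0.55063754 -0.0078141   0.0875    ]
cheek ang 75.77733826602804
cheek2 ang 75.65903797768647
[0.52892216 0.03329809 0.052     ] [0.59131761 0.01754157 0.052     ] [ 0.57155136 -0.06044418  0.052     ] [ 0.50900767 -0.04459685  0.052     ]
```

Call:
{"fn": "jog_arm", "kwargs": {
  "targets": [
    {"jaw": 1,"x": 0.06,"y": 0.01,"z": -0.4,"yaw": 0.9},
    {"jaw": 0.5,"x": 0,"y": 0,"z": -0.5,"yaw": 0},
    {"jaw": 0.5,"x": 0,"y": 0,"z": -0.5,"yaw": 0},
    {"jaw": 0.5,"x": 0,"y": 0,"z": -0.5,"yaw": 0},
    {"jaw": 0.5,"x": 0,"y": 0,"z": -0.5,"yaw": 0},
    {"jaw": 0.4,"x": 0,"y": 0,"z": -0.3,"yaw": 0},
    {"jaw": 0.4,"x": 0,"y": 0,"z": -0.23,"yaw": 0},
    {"jaw": 0.3,"x": 0,"y": 0,"z": 0,"yaw": 0},
    {"jaw": 0.3,"x": 0,"y": 0,"z": 0,"yaw": 0},
    {"jaw": 0.3,"x": 0,"y": 0,"z": 0,"yaw": 0}
  ],
  "force": 5
}}

```text
time_s: 3.25
eef_pos: [0.5505, -0.0083, 0.0664]
tool_rot: [0.329, 0.944, 0.0, 0.001]
wrist_force: [0.0, -0.3, 1.2]
width: 0.034
gripper_force: 0.0
```

Call:
{"fn": "jog_arm", "kwargs": {
  "targets": [
    {"jaw": 0.2,"x": 0,"y": 0,"z": 0,"yaw": 0},
    {"jaw": 0.15,"x": 0,"y": 0,"z": 0,"yaw": 0},
    {"jaw": 0,"x": 0,"y": 0,"z": 0,"yaw": 0},
    {"jaw": 0,"x": 0,"y": 0,"z": 0,"yaw": 0},
    {"jaw": 0,"x": 0,"y": 0,"z": 0,"yaw": 0},
    {"jaw": 0,"x": 0,"y": 0,"z": 0,"yaw": 0},
    {"jaw": 0,"x": 0,"y": 0,"z": 0,"yaw": 0},
    {"jaw": 0,"x": 0,"y": 0,"z": 0,"yaw": 0}
  ],
  "force": 5
}}

```text
time_s: 3.92
eef_pos: [0.5501, -0.0083, 0.0659]
tool_rot: [0.329, 0.944, 0.0, 0.0]
wrist_force: [-1.3, 0.4, 5.7]
width: 0.0123
gripper_force: 5.0
```

Call:
{"fn": "jog_arm", "kwargs": {
  "targets": [
    {"jaw": 0,"x": 0,"y": 0,"z": 0,"yaw": 0},
    {"jaw": 0,"x": 0,"y": 0,"z": 0,"yaw": 0},
    {"jaw": 0,"x": 0,"y": 0,"z": 0,"yaw": 0},
    {"jaw": 0,"x": 0,"y": 0,"z": 0,"yaw": 0}
  ],
  "force": 45
}}

```text
time_s: 4.25
eef_pos: [0.55, -0.0083, 0.0659]
tool_rot: [0.329, 0.944, 0.0, 0.0]
wrist_force: [-1.0, -0.8, 7.3]
width: 0.0114
gripper_force: 45.0
```

Call:
{"fn": "jog_arm", "kwargs": {
  "targets": [
    {"jaw": 0,"x": 0,"y": 0,"z": 0.04,"yaw": 0},
    {"jaw": 0,"x": 0,"y": 0,"z": 0.04,"yaw": 0},
    {"jaw": 0,"x": 0,"y": 0,"z": 0.04,"yaw": 0},
    {"jaw": 0,"x": 0,"y": 0,"z": 0,"yaw": 0}
  ]
}}

```text
time_s: 4.58
eef_pos: [0.5497, -0.0085, 0.0703]
tool_rot: [0.329, 0.944, -0.0, -0.0]
wrist_force: [-0.0, -2.0, -1.9]
width: 0.0112
gripper_force: 45.0
```

Call:
{"fn": "jog_arm", "kwargs": {
  "targets": [
    {"jaw": 0,"x": 0,"y": 0,"z": 0.06,"yaw": 0},
    {"jaw": 0,"x": 0,"y": 0,"z": 0.06,"yaw": 0},
    {"jaw": 0,"x": 0,"y": 0,"z": 0.06,"yaw": 0},
    {"jaw": 0,"x": 0,"y": 0,"z": 0.06,"yaw": 0},
    {"jaw": 0,"x": 0,"y": 0,"z": 0.06,"yaw": 0},
    {"jaw": 0,"x": 0,"y": 0,"z": 0.06,"yaw": 0},
    {"jaw": 0,"x": 0,"y": 0,"z": 0.04,"yaw": 0},
    {"jaw": 0,"x": 0,"y": 0,"z": 0,"yaw": 0},
    {"jaw": 0,"x": 0,"y": 0,"z": 0,"yaw": 0}
  ]
}}

```text
time_s: 5.33
eef_pos: [0.55, -0.0084, 0.0868]
tool_rot: [0.329, 0.944, 0.0, 0.0]
wrist_force: [-0.5, -1.2, 0.4]
width: 0.0114
gripper_force: 45.0
```

Call:
{"fn": "jog_arm", "kwargs": {
  "targets": [
    {"jaw": 0,"x": 0,"y": 0,"z": 0,"yaw": 0.9},
    {"jaw": 0,"x": 0,"y": 0,"z": 0,"yaw": 0.9},
    {"jaw": 0,"x": 0,"y": 0,"z": 0,"yaw": 0.9},
    {"jaw": 0,"x": 0,"y": 0,"z": 0,"yaw": 0.9},
    {"jaw": 0,"x": 0,"y": 0,"z": 0,"yaw": 0.9},
    {"jaw": 0,"x": 0,"y": 0,"z": 0,"yaw": 0.4},
    {"jaw": 0,"x": 0,"y": 0,"z": 0,"yaw": 0},
    {"jaw": 0,"x": 0,"y": 0,"z": 0,"yaw": 0}
  ]
}}

```text
time_s: 6.0
eef_pos: [0.5498, -0.0084, 0.0863]
tool_rot: [0.121, 0.993, -0.0, 0.0]
wrist_force: [-0.0, -1.0, -0.6]
width: 0.0114
gripper_force: 45.0
```

Call:
{"fn": "jog_arm", "kwargs": {
  "targets": [
    {"jaw": 0,"x": 0.012,"y": 0.049,"z": 0,"yaw": 0},
    {"jaw": 0,"x": 0.012,"y": 0.049,"z": 0,"yaw": 0},
    {"jaw": 0,"x": 0.012,"y": 0.049,"z": 0,"yaw": 0},
    {"jaw": 0,"x": 0.012,"y": 0.049,"z": 0,"yaw": 0},
    {"jaw": 0,"x": 0.012,"y": 0.049,"z": 0,"yaw": 0}
  ]
}}

```text
time_s: 6.42
eef_pos: [0.5522, 0.0016, 0.0862]
tool_rot: [0.121, 0.993, -0.0, 0.0]
wrist_force: [-0.6, -5.2, -0.1]
width: 0.0112
gripper_force: 45.0
```

Call:
{"fn": "jog_arm", "kwargs": {
  "targets": [
    {"jaw": 0,"x": 0.024,"y": 0.097,"z": 0,"yaw": 0},
    {"jaw": 0,"x": 0.024,"y": 0.097,"z": 0,"yaw": 0},
    {"jaw": 0,"x": 0.024,"y": 0.097,"z": 0,"yaw": 0},
    {"jaw": 0,"x": 0.024,"y": 0.097,"z": 0,"yaw": 0},
    {"jaw": 0,"x": 0.024,"y": 0.097,"z": 0,"yaw": 0},
    {"jaw": 0,"x": 0.024,"y": 0.097,"z": 0,"yaw": 0},
    {"jaw": 0,"x": 0.024,"y": 0.097,"z": 0,"yaw": 0},
    {"jaw": 0,"x": 0.024,"y": 0.097,"z": 0,"yaw": 0},
    {"jaw": 0,"x": 0,"y": 0,"z": 0,"yaw": 0},
    {"jaw": 0,"x": 0,"y": 0,"z": 0,"yaw": 0}
  ]
}}

```text
time_s: 7.25
eef_pos: [0.56, 0.0331, 0.0862]
tool_rot: [0.121, 0.993, 0.0, 0.0]
wrist_force: [0.9, -0.9, -1.0]
width: 0.0116
gripper_force: 45.0
```

Run:
```python
from h import *
from workcell import *
im=get_image("top")[:,:,::-1]
cv2.imwrite("pics/top2.png",cv2.resize(im[185:285,230:400],None,fx=4.7,fy=4.7,interpolation=cv2.INTER_CUBIC))
```

```text
(no output)
```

View pics/top2.png

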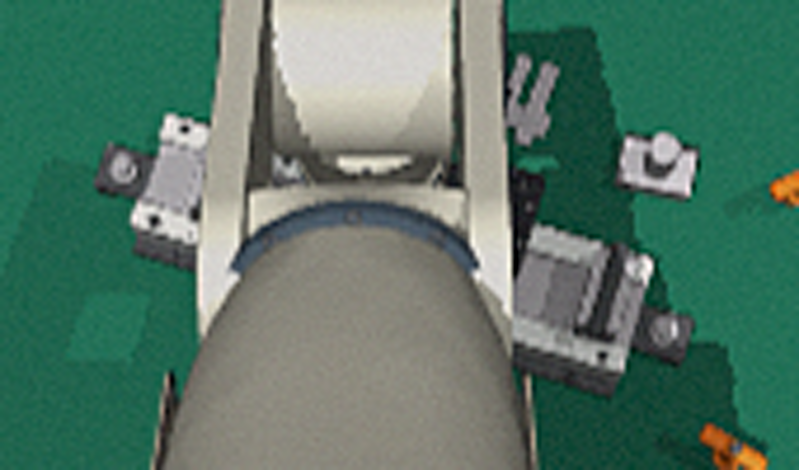

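The arm hides the slide from above here, but the 5 N of drag shows the slide is moving with the pin, now at about 42.7 mm. Next I feel for the floor.

Call:
{"fn": "jog_arm", "kwargs": {
  "targets": [
    {"jaw": 0,"x": 0.003,"y": 0.012,"z": 0,"yaw": 0},
    {"jaw": 0,"x": 0.003,"y": 0.012,"z": -0.025,"yaw": 0},
    {"jaw": 0,"x": 0,"y": 0,"z": -0.025,"yaw": 0},
    {"jaw": 0,"x": 0,"y": 0,"z": -0.025,"yaw": 0},
    {"jaw": 0,"x": 0,"y": 0,"z": 0,"yaw": 0}
  ]
}}

```text
time_s: 7.72
eef_pos: [0.5599, 0.0334, 0.0829]
tool_rot: [0.121, 0.993, -0.0, -0.0]
wrist_force: [1.2, -2.5, -2.6]
width: 0.0112
gripper_force: 45.0
```

Call:
{"fn": "jog_arm", "kwargs": {
  "targets": [
    {"jaw": 0,"x": 0,"y": 0,"z": -0.0125,"yaw": 0},
    {"jaw": 0,"x": 0,"y": 0,"z": 0,"yaw": 0}
  ]
}}

```text
time_s: 7.88
eef_pos: [0.56, 0.0334, 0.0825]
tool_rot: [0.121, 0.993, -0.0, -0.0]
wrist_force: [-0.1, -3.5, -1.0]
width: 0.0113
gripper_force: 45.0
```

Call:
{"fn": "jog_arm", "kwargs": {
  "targets": [
    {"jaw": 0,"x": 0,"y": 0,"z": -0.0125,"yaw": 0},
    {"jaw": 0,"x": 0,"y": 0,"z": 0,"yaw": 0}
  ]
}}

```text
time_s: 8.05
eef_pos: [0.5601, 0.0334, 0.0824]
tool_rot: [0.121, 0.993, -0.0, 0.0]
wrist_force: [-0.7, -3.6, 3.4]
width: 0.0115
gripper_force: 45.0
```

Contact is at TCP z of about 0.0825, which matches 17 mm up. Now I drag lightly outwards.

Call:
{"fn": "jog_arm", "kwargs": {
  "targets": [
    {"jaw": 0,"x": 0.006,"y": 0.024,"z": -0.01,"yaw": 0},
    {"jaw": 0,"x": 0.006,"y": 0.024,"z": 0,"yaw": 0}
  ]
}}

```text
time_s: 8.22
eef_pos: [0.5604, 0.0345, 0.0823]
tool_rot: [0.12, 0.993, -0.001, -0.0]
wrist_force: [-3.4, -9.5, 8.5]
width: 0.0118
gripper_force: 45.1
```

Call:
{"fn": "jog_arm", "kwargs": {
  "targets": [
    {"jaw": 0,"x": 0.006,"y": 0.024,"z": 0,"yaw": 0},
    {"jaw": 0,"x": 0.006,"y": 0.024,"z": 0,"yaw": 0}
  ]
}}

```text
time_s: 8.38
eef_pos: [0.5609, 0.0362, 0.0823]
tool_rot: [0.12, 0.993, -0.001, 0.0]
wrist_force: [-2.1, -9.8, 8.5]
width: 0.0115
gripper_force: 45.1
```

Call:
{"fn": "jog_arm", "kwargs": {
  "targets": [
    {"jaw": 0,"x": 0.006,"y": 0.024,"z": 0,"yaw": 0},
    {"jaw": 0,"x": 0.006,"y": 0.024,"z": 0,"yaw": 0}
  ]
}}

```text
time_s: 8.55
eef_pos: [0.5614, 0.0381, 0.0823]
tool_rot: [0.12, 0.993, -0.001, 0.0]
wrist_force: [-2.4, -10.1, 6.9]
width: 0.0118
gripper_force: 45.1
```

Call:
{"fn": "jog_arm", "kwargs": {
  "targets": [
    {"jaw": 0,"x": 0.006,"y": 0.024,"z": 0,"yaw": 0},
    {"jaw": 0,"x": 0.006,"y": 0.024,"z": 0,"yaw": 0}
  ]
}}

```text
time_s: 8.72
eef_pos: [0.5619, 0.04, 0.0823]
tool_rot: [0.12, 0.993, -0.001, 0.0]
wrist_force: [-2.0, -10.2, 7.4]
width: 0.0111
gripper_force: 45.1
```

Call:
{"fn": "jog_arm", "kwargs": {
  "targets": [
    {"jaw": 0,"x": 0.006,"y": 0.024,"z": 0,"yaw": 0},
    {"jaw": 0,"x": 0.006,"y": 0.024,"z": 0,"yaw": 0}
  ]
}}

```text
time_s: 8.88
eef_pos: [0.5624, 0.0419, 0.0823]
tool_rot: [0.12, 0.993, -0.001, 0.0]
wrist_force: [-2.3, -9.9, 8.6]
width: 0.0116
gripper_force: 45.1
```

Call:
{"fn": "jog_arm", "kwargs": {
  "targets": [
    {"jaw": 0,"x": 0.006,"y": 0.024,"z": 0,"yaw": 0},
    {"jaw": 0,"x": 0.006,"y": 0.024,"z": 0,"yaw": 0}
  ]
}}

```text
time_s: 9.05
eef_pos: [0.5629, 0.0439, 0.0823]
tool_rot: [0.12, 0.993, -0.001, 0.0]
wrist_force: [-1.6, -9.9, 8.3]
width: 0.0116
gripper_force: 45.1
```

Call:
{"fn": "jog_arm", "kwargs": {
  "targets": [
    {"jaw": 0,"x": 0.006,"y": 0.024,"z": 0,"yaw": 0},
    {"jaw": 0,"x": 0.006,"y": 0.024,"z": 0,"yaw": 0}
  ]
}}

```text
time_s: 9.22
eef_pos: [0.5633, 0.0458, 0.0823]
tool_rot: [0.12, 0.993, -0.001, 0.0]
wrist_force: [-1.1, -9.6, 7.6]
width: 0.0113
gripper_force: 45.1
```

Call:
{"fn": "jog_arm", "kwargs": {
  "targets": [
    {"jaw": 0,"x": 0.006,"y": 0.024,"z": 0,"yaw": 0},
    {"jaw": 0,"x": 0.006,"y": 0.024,"z": 0,"yaw": 0}
  ]
}}

```text
time_s: 9.38
eef_pos: [0.5638, 0.0478, 0.0822]
tool_rot: [0.121, 0.993, -0.001, 0.0]
wrist_force: [-2.1, -9.9, 7.6]
width: 0.012
gripper_force: 45.0
```

Call:
{"fn": "jog_arm", "kwargs": {
  "targets": [
    {"jaw": 0,"x": 0.006,"y": 0.024,"z": 0,"yaw": 0},
    {"jaw": 0,"x": 0.006,"y": 0.024,"z": 0,"yaw": 0}
  ]
}}

```text
time_s: 9.55
eef_pos: [0.5644, 0.0498, 0.0822]
tool_rot: [0.121, 0.993, -0.001, 0.0]
wrist_force: [-0.9, -8.3, 6.4]
width: 0.0112
gripper_force: 45.0
```

Call:
{"fn": "jog_arm", "kwargs": {
  "targets": [
    {"jaw": 0,"x": 0.006,"y": 0.024,"z": 0,"yaw": 0},
    {"jaw": 0,"x": 0.006,"y": 0.024,"z": 0,"yaw": 0}
  ]
}}

```text
time_s: 9.72
eef_pos: [0.5649, 0.052, 0.0822]
tool_rot: [0.121, 0.993, -0.001, 0.0]
wrist_force: [-1.2, -6.9, 5.0]
width: 0.0112
gripper_force: 45.0
```

Call:
{"fn": "jog_arm", "kwargs": {
  "targets": [
    {"jaw": 0,"x": 0.006,"y": 0.024,"z": 0,"yaw": 0},
    {"jaw": 0,"x": 0.006,"y": 0.024,"z": 0,"yaw": 0}
  ]
}}

```text
time_s: 9.88
eef_pos: [0.5654, 0.0544, 0.0819]
tool_rot: [0.121, 0.993, -0.0, 0.0]
wrist_force: [0.4, -3.6, 0.9]
width: 0.0118
gripper_force: 45.0
```

Call:
{"fn": "jog_arm", "kwargs": {
  "targets": [
    {"jaw": 0,"x": 0.006,"y": 0.024,"z": 0,"yaw": 0},
    {"jaw": 0,"x": 0.006,"y": 0.024,"z": 0,"yaw": 0}
  ]
}}

```text
time_s: 10.05
eef_pos: [0.5657, 0.056, 0.0818]
tool_rot: [0.121, 0.993, -0.001, -0.0]
wrist_force: [-0.2, -9.5, 2.0]
width: 0.0116
gripper_force: 45.0
```

The floor force dropped from 8 N to 1 N and z sank at y ≈ 0.0544, then the lateral force rose. So the tip is in the far hole's rim. I'll ease back a little and lower.

Call:
{"fn": "jog_arm", "kwargs": {
  "targets": [
    {"jaw": 0,"x": -0.004,"y": -0.018,"z": -0.01,"yaw": 0},
    {"jaw": 0,"x": 0,"y": 0,"z": -0.02,"yaw": 0},
    {"jaw": 0,"x": 0,"y": 0,"z": 0,"yaw": 0}
  ]
}}

```text
time_s: 10.3
eef_pos: [0.5656, 0.0555, 0.0805]
tool_rot: [0.121, 0.993, -0.0, -0.0]
wrist_force: [1.0, -6.0, -0.3]
width: 0.0118
gripper_force: 45.0
```

Now 1.8 mm below the floor surface with no vertical resistance. I'll relieve the side force and go on down in small steps.

Call:
{"fn": "jog_arm", "kwargs": {
  "targets": [
    {"jaw": 0,"x": -0.003,"y": -0.012,"z": -0.03,"yaw": 0},
    {"jaw": 0,"x": 0,"y": 0,"z": -0.03,"yaw": 0},
    {"jaw": 0,"x": 0,"y": 0,"z": 0,"yaw": 0}
  ]
}}

```text
time_s: 10.55
eef_pos: [0.5654, 0.0551, 0.0779]
tool_rot: [0.121, 0.993, -0.0, -0.0]
wrist_force: [0.8, -5.0, -1.5]
width: 0.0118
gripper_force: 45.0
```

Call:
{"fn": "jog_arm", "kwargs": {
  "targets": [
    {"jaw": 0,"x": 0,"y": 0,"z": -0.03,"yaw": 0},
    {"jaw": 0,"x": 0,"y": 0,"z": -0.03,"yaw": 0},
    {"jaw": 0,"x": 0,"y": 0,"z": 0,"yaw": 0}
  ]
}}

```text
time_s: 10.8
eef_pos: [0.5654, 0.0551, 0.0756]
tool_rot: [0.121, 0.993, -0.0, -0.0]
wrist_force: [1.5, -6.3, -1.3]
width: 0.0112
gripper_force: 45.0
```

Call:
{"fn": "jog_arm", "kwargs": {
  "targets": [
    {"jaw": 0,"x": -0.003,"y": -0.012,"z": -0.03,"yaw": 0},
    {"jaw": 0,"x": 0,"y": 0,"z": -0.03,"yaw": 0},
    {"jaw": 0,"x": 0,"y": 0,"z": 0,"yaw": 0}
  ]
}}

```text
time_s: 11.05
eef_pos: [0.5652, 0.0548, 0.073]
tool_rot: [0.121, 0.993, -0.0, -0.0]
wrist_force: [1.3, -5.2, -2.7]
width: 0.0118
gripper_force: 45.0
```

Call:
{"fn": "jog_arm", "kwargs": {
  "targets": [
    {"jaw": 0,"x": 0,"y": 0,"z": -0.03,"yaw": 0},
    {"jaw": 0,"x": 0,"y": 0,"z": -0.03,"yaw": 0},
    {"jaw": 0,"x": 0,"y": 0,"z": 0,"yaw": 0}
  ]
}}

```text
time_s: 11.3
eef_pos: [0.5653, 0.0548, 0.0707]
tool_rot: [0.121, 0.993, -0.0, -0.0]
wrist_force: [1.1, -4.7, -1.5]
width: 0.0116
gripper_force: 45.0
```

Call:
{"fn": "jog_arm", "kwargs": {
  "targets": [
    {"jaw": 0,"x": 0,"y": 0,"z": -0.03,"yaw": 0},
    {"jaw": 0,"x": 0,"y": 0,"z": -0.03,"yaw": 0},
    {"jaw": 0,"x": 0,"y": 0,"z": 0,"yaw": 0}
  ]
}}

```text
time_s: 11.55
eef_pos: [0.5652, 0.0548, 0.068]
tool_rot: [0.121, 0.993, -0.0, -0.0]
wrist_force: [2.5, -4.1, -7.1]
width: 0.0116
gripper_force: 45.0
```

Call:
{"fn": "jog_arm", "kwargs": {
  "targets": [
    {"jaw": 0,"x": 0,"y": 0,"z": -0.03,"yaw": 0},
    {"jaw": 0,"x": 0,"y": 0,"z": -0.025,"yaw": 0},
    {"jaw": 0,"x": 0,"y": 0,"z": 0,"yaw": 0}
  ]
}}

```text
time_s: 11.8
eef_pos: [0.5653, 0.0548, 0.0663]
tool_rot: [0.121, 0.993, -0.0, -0.0]
wrist_force: [0.3, -4.6, -1.7]
width: 0.0113
gripper_force: 45.0
```

Call:
{"fn": "jog_arm", "kwargs": {
  "targets": [
    {"jaw": 0,"x": 0,"y": 0,"z": -0.012,"yaw": 0},
    {"jaw": 0,"x": 0,"y": 0,"z": 0,"yaw": 0}
  ]
}}

```text
time_s: 11.97
eef_pos: [0.5654, 0.0548, 0.066]
tool_rot: [0.121, 0.993, 0.0, 0.0]
wrist_force: [0.8, -4.2, 1.0]
width: 0.0115
gripper_force: 45.0
```

Call:
{"fn": "jog_arm", "kwargs": {
  "targets": [
    {"jaw": 0,"x": 0,"y": 0,"z": -0.012,"yaw": 0},
    {"jaw": 0,"x": 0,"y": 0,"z": 0,"yaw": 0}
  ]
}}

```text
time_s: 12.13
eef_pos: [0.5655, 0.0548, 0.0659]
tool_rot: [0.121, 0.993, -0.0, 0.0]
wrist_force: [-0.3, -4.7, 4.9]
width: 0.0116
gripper_force: 45.0
```

Call:
{"fn": "jog_arm", "kwargs": {
  "targets": [
    {"jaw": 0,"x": 0,"y": 0,"z": -0.012,"yaw": 0},
    {"jaw": 0,"x": 0,"y": 0,"z": 0,"yaw": 0},
    {"jaw": 0,"x": 0,"y": 0,"z": 0,"yaw": 0}
  ]
}}

```text
time_s: 12.38
eef_pos: [0.5655, 0.0548, 0.0659]
tool_rot: [0.121, 0.993, 0.0, 0.0]
wrist_force: [-3.1, -4.4, 10.8]
width: 0.0115
gripper_force: 45.0
```

The pin seats firmly at z 0.0659, the same height as when it was home at the start. I'll relax the push, let go and rise.

Call:
{"fn": "jog_arm", "kwargs": {
  "targets": [
    {"jaw": 0,"x": -0.002,"y": -0.008,"z": 0.015,"yaw": 0},
    {"jaw": 0.4,"x": 0,"y": 0,"z": 0,"yaw": 0},
    {"jaw": 0.4,"x": 0,"y": 0,"z": 0,"yaw": 0},
    {"jaw": 0.4,"x": 0,"y": 0,"z": 0,"yaw": 0},
    {"jaw": 0.4,"x": 0,"y": 0,"z": 0,"yaw": 0},
    {"jaw": 0.4,"x": 0,"y": 0,"z": 0,"yaw": 0}
  ]
}}

```text
time_s: 12.88
eef_pos: [0.5652, 0.0547, 0.0654]
tool_rot: [0.121, 0.993, 0.0, -0.0]
wrist_force: [-0.3, 0.4, -0.1]
width: 0.0365
gripper_force: 0.0
```

Call:
{"fn": "jog_arm", "kwargs": {
  "targets": [
    {"jaw": 0.5,"x": 0,"y": 0,"z": 0.2,"yaw": 0},
    {"jaw": 0.5,"x": 0,"y": 0,"z": 0.5,"yaw": 0},
    {"jaw": 0.5,"x": 0,"y": 0,"z": 0.7,"yaw": 0},
    {"jaw": 0.5,"x": 0,"y": 0,"z": 0.8,"yaw": 0},
    {"jaw": 0.5,"x": 0,"y": 0,"z": 0.8,"yaw": 0},
    {"jaw": 0.5,"x": 0,"y": 0,"z": 0,"yaw": 0},
    {"jaw": 0.5,"x": 0,"y": 0,"z": 0,"yaw": 0}
  ]
}}

```text
time_s: 13.47
eef_pos: [0.5667, 0.0547, 0.188]
tool_rot: [0.121, 0.993, 0.001, 0.002]
wrist_force: [-0.3, 1.1, 0.3]
width: 0.0457
gripper_force: 0.0
```

Run:
```python
from h import *
from workcell import *
s=sensors.get_state();w=camera_info("wrist");np.save("w2.npy",np.r_[w["eye"],w["orientation"]]);im=get_image("wrist")[:,:,::-1]
sc=get_image("scene")[:,:,::-1][185:335,250:400]
p=proj_fish(w,[.5655,.0548,.0825]);u,v=np.clip(p.astype(int),[110,90],[530,390]);print(s["time_s"],s["eef_pos"],p,u-110,v-90)
a=cv2.resize(im[v-90:v+90,u-110:u+110],(436,357),interpolation=cv2.INTER_CUBIC);b=cv2.resize(sc,(357,357),interpolation=cv2.INTER_CUBIC)
cv2.imwrite("pics/fin.png",np.hstack([a,b]))
```

```text
13.4667 [0.5666757  0.05469261 0.18804251] [315.43232299 232.74515665] 205 142
```

View pics/fin.png

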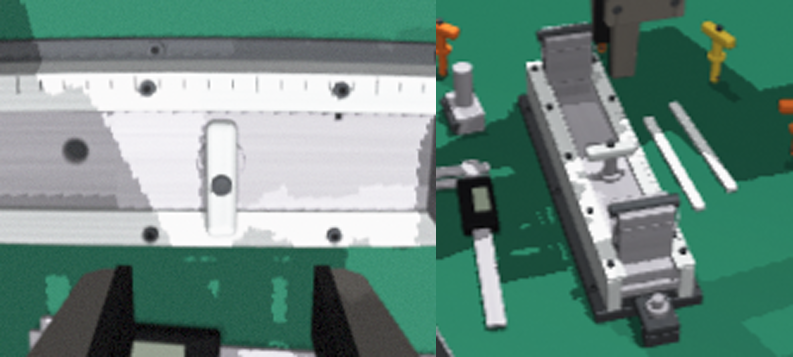

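The left half shows the pin handle at (221,180), down on the slide with its shoulder ring visible, and the empty near hole uncovered at (75,150). The right half shows the support moved out and the pin standing upright. The bars, caliper and nose have not moved, and the gripper is clear.

```bash
python3 -c "
from workcell import order;print(order.finish_job())"
```

```text
the job is handed in; nothing more can be done
None
```

The fixture is open to its long span: the slide is about 65 mm out, the pin is fully home through the slide and the far hole, the gripper is clear, and the job was handed in at about 13.5 s.

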